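# Turn round the reversed battery pack in the charger

## Robot

A 7-joint arm with a two-finger parallel gripper is mounted at the origin on the work surface. World frame = base frame: x ahead of the robot, y to its left, z up, the work surface at z = 0. Lengths are in m, angles in rad, forces in N, time in s.
With the tool pointing down it reaches from about 0.425 to 0.925 m from the base axis. Payload 6.8 kg.
Tool frame: the origin (TCP) lies on the centre line of the jaws, within the pads' length; the fingertips stand 19 mm ahead of it and the grasp point (between the pads) is the TCP (r.tip_extent is the y of the fingertips in the tool frame, in m); y points along the fingers, z is the direction in which the jaws open and shut, and the axes are right-handed (so a half turn about y gives the same grasp; the last joint's range is limited). The gripper opens to 85 mm and grips with 20 to 120 N. Pads are 22 mm wide; open, the fingers measure 114 mm over their backs; the gripper's body (76 mm by 85 mm) begins 54 mm behind the grasp point. The pads swing forward as they close: fully open they stand 13 mm farther back than shut.
Start: joints at [-1.433, 0.477, 0.022, 1.555, -0.011, 1.109, -0.083], TCP at [0.164, 0.655, 0.25] pointing down, gripper open.
Joint ranges: [-2.96, 2.96], [-0.34, 2.1], [-1.41, 1.46], [0.24, 2.44], [-1.37, 4.51], [0.17, 1.92], [-2.96, 2.96]. Speed limits (rad/s): [2.39, 2.39, 3.14, 3.14, 3.14, 3.14, 3.14].

## Interface

Orientations are given as a rotation vector (axis times angle).
In Python, from bench import r gives the robot as it stands. The module is installed in compiled form; this text tells all that it offers.
- The arm moves only by the tool jog_arm, never from a script. Its argument "motion" is a list of rows, each a list of 3 entries, a list of its own where there are three numbers: the opening, from 0 (shut) to 1 (fully open), then the shift along the tool's x, y, z in m, then the turn, a rotation vector about the tool's x, y, z in degrees. A call has 1 to 10 rows; each row shifts and turns the commanded pose from where the row before left it, along the tool's axes as they then stand; what a row does not reach is not made up. A row lasts 1/12 s, in which the tool goes at most 41.7 mm and 7.16 degrees, less where a joint would pass 70% of its speed; a pose out of reach is approached as far as the arm can. A call with a gripper value outside its range is refused whole. The fingers move at their own pace and stop on an object; "force" is the grip in N (left out, the last holds). Time passes only in rows, so rows that do not move let the fingers close. It gives the time, the measured TCP pose, the force and the opening at its end, in the units of the state.
- r.get_obs(): the state, without advancing time (a new reading comes with each control period).
- r.grab_frame(name): name is "scene" or "top" or "wrist"; returns a dict with "image" (420x560x3 uint8, red, green, blue), "range_z" (420x560 float32, m along the optical axis (not along the pixel's ray), 0 where there is no reading), "fx", "fy", "cx", "cy" (pixels), "xyz" and "orientation" of the camera in the world. Camera axes: x right, y down, z forward; pixel columns grow to the right and rows downward; lengths in m; the calibration is good to about 2 mm. A picture is of the moment at which its call begins.
- r.hand_in(): hands the job in, once; it reports no verdict.
The state is a dict: "clock": time; "joints": joint angles; "qvel": joint speeds; "tau": joint torques, N m; "tcp_pos": TCP position; "orientation": TCP orientation; "contact_force": force on the tool from outside, world axes, zero at the start; "moment": the same for the moment, N m; "grip_width": finger opening in m.
Only numpy, scipy, OpenCV 4.12 (cv2) and the standard library are available. Lean on these libraries where they do the work, as an engineer would, in place of code of your own. Each camera call takes 0.05 s, during which the arm holds its last target.

## Task

One of the three battery packs standing in the blue charger has been put in back to front: its red end points the opposite way to the red ends of the other two. Pull it up out of its bay, turn it end for end so that its red end points the same way as the others, and set it back in the same bay, upright and fully home; do not drop it in. Leave the other two packs in their bays.

Things in the scene. Friction and masses are not known exactly. Their poses are not given: they have to be found in the camera images.
- pack_reversed_center (a point): dark grey upright battery pack, 64 mm long (own x) x 28 wide (y) x 100 tall (z up), 0.19-0.35 kg, bright red +x end, dark -x end; point at its centre, 62 mm above the table when home, top at 112. The one in back to front: at the start its red end points away from the lamp end. In any bay, loose, not latched; 60 mm of it stands free above the bay mouth to grip across its 28 mm width.
- pack_b_center (a point): dark grey upright battery pack, 64 mm long (own x) x 28 wide (y) x 100 tall (z up), 0.19-0.35 kg, bright red +x end, dark -x end; point at its centre, 62 mm above the table when home, top at 112. Rightly fitted in another bay; leave it there.
- pack_c_center (a point): dark grey upright battery pack, 64 mm long (own x) x 28 wide (y) x 100 tall (z up), 0.19-0.35 kg, bright red +x end, dark -x end; point at its centre, 62 mm above the table when home, top at 112. Rightly fitted in the third bay; leave it there.
- charger_lamp (a point): green lamp on the deck (z 42 mm) at one end of the blue charger, 360 x 110 x 42 mm, fixed. Own x runs along the row of bays, out past the lamp end; right packs have red ends that way. Bay centres 75, 175 and 275 mm from the lamp to -x; bays 72 (x) x 36 mm (4 mm play round a pack), floor at z 12 mm, grey mouths flaring 8 mm out and up to z 50 mm.
Not all that is in view belongs to the job. What is shaped like the part that bears pack_reversed_center but brown or pink is not meant.

How it is judged:
By the outcome, as a careful person would: the job done as asked, in the order asked, and still so for the second after the job is handed in, with the robot touching nothing.
It also fails if it takes over 43 s, if anything falls off the work surface, if the arm or the gripper's body presses on something with over 40 N, if the wrist force passes 120 N, or if a joint passes its speed limit or range.

## Working session

There is one attempt and no reset: what is moved stays moved. The work goes in short steps, Python scripts to look and compute and a tool call to move; the robot and the scene stay as the last step left them, time stands still between calls to the robot, and variables do not carry over. Pictures are saved under pics/ and viewed, and the job is handed in when it is done.

Besides the shell and the picture viewer there is one more tool, called after "Request:" as name(argument=value, ...), one argument or row to a line, values as JSON. jog_arm: Moves the arm, as the interface text tells. Its arguments: {"type":"object","properties":{"motion":{"type":"array","items":{"type":"array"}},"force":{"type":"number"}},"required":["motion"]}

```bash
mkdir -p pics
python3 - <<'E'
from bench import r
import cv2,numpy as np,pickle
o=r.get_obs();print(o)
for n in ("scene","top"):
    f=r.grab_frame(n);pickle.dump(f,open(f'{n}0.pkl','wb'))
    cv2.imwrite(f'pics/{n}0.png',f['image'][:,:,::-1]);print(n,f['fx'],f['fy'],f['cx'],f['cy'],f['xyz'],f['orientation'])
E
```

```text
{'clock': 0.0, 'joints': array([-1.4330851 ,  0.47781417,  0.02233323,  1.55642848, -0.01151642,
        1.10931689, -0.08308359]), 'qvel': array([ 0.00056871, -0.00034138,  0.00026326,  0.00014801, -0.00071424,
        0.00203084,  0.000322  ]), 'tau': array([-1.83826487e-03, -5.96409345e+01,  1.60682950e+00, -2.81213951e+01,
        1.24551091e-02,  8.75659345e-03, -3.69498377e-05]), 'tcp_pos': array([0.16412537, 0.65417282, 0.24932583]), 'orientation': array([-1.56400891,  0.19307536, -0.19290787]), 'contact_force': array([0.36003155, 0.74086414, 0.24283795]), 'moment': array([-0.01157081,  0.00556171, -0.03416548]), 'grip_width': 0.08538740694328223}
scene 387.7086611010454 387.7086611010454 274.86029043743355 208.39594558238593 [ 1.07824426 -0.10813277  0.50141109] [-1.89492308 -1.43476133  0.62838856]
top 409.3163511926913 409.3163511926913 278.40830007044923 210.25814686500863 [0.50758439 0.06545087 0.69847567] [-2.1406797   2.20283708 -0.10638322]
```

View pics/scene0.png

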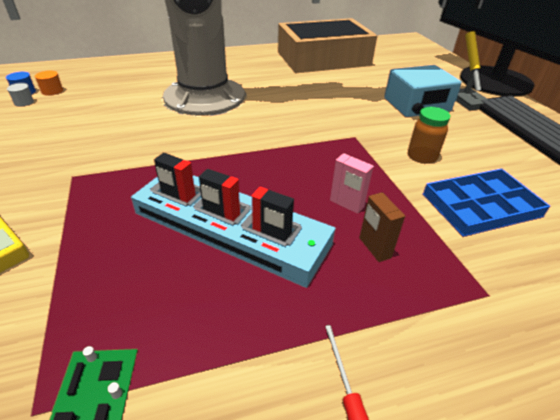

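View pics/top0.png

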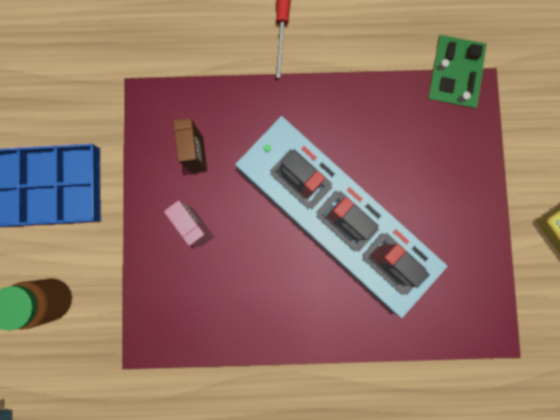

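In the scene view the lamp is at (312,243). The three packs are at about (173,177), (220,195) and (273,214). The first two have their red toward the lamp. The one nearest the lamp has its red at (260,210), away from the lamp, so it is the reversed pack. In the top view it is at (302,172), with the lamp at (267,148). The brown and pink blocks are decoys. I'll confirm this in a crop and measure.

```bash
cat > h.py <<'E'
import numpy as np,cv2,pickle
from scipy.spatial.transform import Rotation as R
def cloud(f):
    z=f['range_z'].astype(float);h,w=z.shape;u,v=np.meshgrid(np.arange(w),np.arange(h))
    c=np.stack([(u-f['cx'])/f['fx']*z,(v-f['cy'])/f['fy']*z,z],-1)
    p=c@R.from_rotvec(f['orientation']).as_matrix().T+f['xyz'];p[z==0]=np.nan
    return p
E
python3 - <<'E'
from h import *
for n in('top','scene'):
    f=pickle.load(open(f'{n}0.pkl','rb'));P=cloud(f);im=f['image'].astype(int)
    hsv=cv2.cvtColor(f['image'],cv2.COLOR_RGB2HSV)
    g=(hsv[...,0]>50)&(hsv[...,0]<75)&(hsv[...,1]>150)&(hsv[...,2]>120)&(abs(P[...,2]-.042)<.008)
    print(n,'lamp',np.nanmean(P[g],0),g.sum())
    # top faces
    m=(abs(P[...,2]-.112)<.005)
    k,l,s,c=cv2.connectedComponentsWithStats(m.astype(np.uint8))
    for i in range(1,k):
        if s[i,4]<100: continue
        q=P[l==i]; rc=cv2.minAreaRect((q[:,:2]*1000).astype(np.float32))
        red=(l==i)&(im[...,0]>130)&(im[...,1]<70)
        print(c[i].round(),s[i,4],q.mean(0).round(4),rc,'red',P[red].mean(0).round(4) if red.any() else None)
    b=(hsv[...,0]>85)&(hsv[...,0]<105)&(abs(P[...,2]-.042)<.006)
    print('deck',cv2.minAreaRect((P[b][:,:2]*1000).astype(np.float32)),P[b][:,2].mean())
    y=(80,230,230,380) if n=='top' else (140,300,120,360)
    cv2.imwrite(f'pics/{n}c.png',cv2.resize(f['image'][y[0]:y[1],y[2]:y[3],::-1],None,fx=3.2,fy=3.2,interpolation=2))
E
```

```text
top lamp [nan nan nan] 0
[303. 170.] 849 [0.6222 0.0275 0.1117] ((622.801025390625, 27.460609436035156), (63.94568634033203, 28.536163330078125), 45.86821746826172) red [0.6013 0.0042 0.1113]
[356. 218.] 869 [ 0.5502 -0.0466  0.1116] ((550.4603881835938, -46.845272064208984), (63.758609771728516, 28.22024154663086), 46.613712310791016) red [ 0.5595 -0.0186  0.1096]
[407. 266.] 906 [ 0.4803 -0.116   0.1115] ((480.2633972167969, -116.48017120361328), (64.08895874023438, 28.104232788085938), 44.15732192993164) red [ 0.4965 -0.0922  0.1097]
[ 14. 308.] 1240 [0.4372 0.441  0.1102] ((437.47125244140625, 439.2328186035156), (61.8050422668457, 46.128929138183594), 2.9879393577575684) red None
deck ((562.166748046875, -34.75811767578125), (360.0308837890625, 110.73790740966797), 45.45356369018555) 0.04201759464762993
scene lamp [0.67686088 0.07886084 0.04464182] 35
[201.  64.] 192 [ 0.0551 -0.0051  0.1118] ((43.32050323486328, -0.9551315307617188), (134.80897521972656, 60.47479248046875), 89.22628021240234) red None
[435. 114.] 302 [0.4408 0.446  0.1082] ((440.1566162109375, 446.1603698730469), (59.62910842895508, 61.364410400390625), 37.52644348144531) red None
[172. 161.] 380 [ 0.4855 -0.1171  0.1107] ((483.0503845214844, -117.17559051513672), (64.70792388916016, 29.057022094726562), 44.44320297241211) red [ 0.5011 -0.1013  0.1106]
[218. 178.] 434 [ 0.5554 -0.0478  0.1107] ((552.8705444335938, -47.8104133605957), (64.83018493652344, 29.420188903808594), 46.14527130126953) red [ 0.5708 -0.0308  0.1107]
[272. 198.] 513 [0.6276 0.0263 0.1107] ((625.7327270507812, 26.685577392578125), (63.40846633911133, 29.425649642944336), 45.408817291259766) red [0.6104 0.0092 0.1109]
deck ((366.84844970703125, 153.6729736328125), (1446.8194580078125, 747.312744140625), 80.47291564941406) 0.04120388765669195<stdin>:6: RuntimeWarning: Mean of empty slice
```

View pics/topc.png

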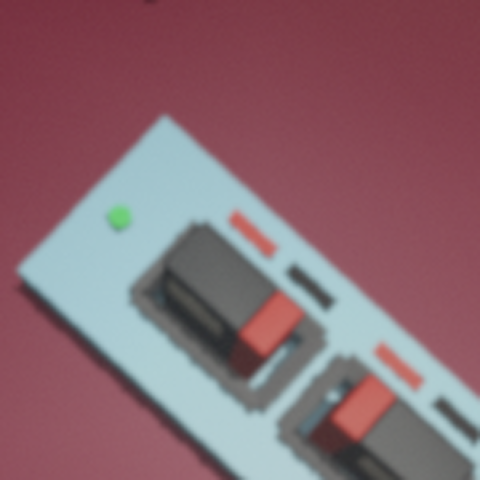

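Confirmed: in the enlarged crop, the pack nearest the lamp (lamp at about (120,217) in the crop) has its red at the far end, about (265,330). It is at roughly (0.623, 0.027) with the row at about 45.4°. Next I'll work out the approach.

```bash
cat >> h.py <<'E'
def st():
    from bench import r
    o=r.get_obs();M=R.from_rotvec(o['orientation']).as_matrix()
    print('t',round(o['clock'],2),'p',o['tcp_pos'].round(4),'q',o['joints'].round(2),'F',o['contact_force'].round(1),'w',round(o['grip_width'],4))
    print('axes x',M[:,0].round(3),'y',M[:,1].round(3),'z',M[:,2].round(3),'yaw z',np.degrees(np.arctan2(M[1,2],M[0,2])).round(2))
    return o,M
def goto(p,yawz):
    o,M=st()
    z=np.array([np.cos(np.radians(yawz)),np.sin(np.radians(yawz)),0]);y=np.array([0,0,-1.]);x=np.cross(y,z)
    T=np.stack([x,y,z],1)
    print('shift tool(mm)',((M.T@(np.array(p)-o['tcp_pos']))*1000).round(1),'turn deg',np.degrees(R.from_matrix(M.T@T).as_rotvec()).round(2),'shift in target axes',((T.T@(np.array(p)-o['tcp_pos']))*1000).round(1))
E
python3 -c "
from h import *
goto([.6235,.027,.25],-44.6);goto([.6235,.027,.25],135.4)"
```

```text
t 0.1 p [0.1641 0.6542 0.2494] q [-1.43  0.48  0.02  1.56 -0.01  1.11 -0.08] F [-0.7 -1.2 -0.4] w 0.0854
axes x [ 0.97  -0.243  0.   ] y [-0.    -0.002 -1.   ] z [ 0.243  0.97  -0.002] yaw z 75.92
shift tool(mm) [ 5.982e+02  3.000e-01 -4.966e+02] turn deg [5.0000e-02 1.2052e+02 1.0000e-01] shift in target axes [ 1.240e+02 -6.000e-01  7.675e+02]
t 0.1 p [0.1641 0.6542 0.2494] q [-1.43  0.48  0.02  1.56 -0.01  1.11 -0.08] F [-0.7 -1.2 -0.4] w 0.0854
axes x [ 0.97  -0.243  0.   ] y [-0.    -0.002 -1.   ] z [ 0.243  0.97  -0.002] yaw z 75.92
shift tool(mm) [ 5.982e+02  3.000e-01 -4.966e+02] turn deg [ 9.000e-02 -5.948e+01 -4.000e-02] shift in target axes [-1.240e+02 -6.000e-01 -7.675e+02]
```

Request:
jog_arm(
  motion=[
    [1,[0.0299,0,-0.0248],[0,0,0]],
    [1,[0.0299,0,-0.0248],[0,0,0]],
    [1,[0.0299,0,-0.0248],[0,0,0]],
    [1,[0.0299,0,-0.0248],[0,0,0]],
    [1,[0.0299,0,-0.0248],[0,0,0]],
    [1,[0.0299,0,-0.0248],[0,0,0]],
    [1,[0.0299,0,-0.0248],[0,0,0]],
    [1,[0.0299,0,-0.0248],[0,0,0]],
    [1,[0.0299,0,-0.0248],[0,0,0]],
    [1,[0.0299,0,-0.0248],[0,0,0]],
  ],
  force=40,
)

```text
clock: 0.93
tcp_pos: [0.3945, 0.3395, 0.2501]
orientation: [-1.562, 0.193, -0.193]
contact_force: [0.4, -0.5, 0.4]
grip_width: 0.0855
```

Request:
jog_arm(
  motion=[
    [1,[0.0299,0,-0.0248],[0,0,0]],
    [1,[0.0299,0,-0.0248],[0,0,0]],
    [1,[0.0299,0,-0.0248],[0,0,0]],
    [1,[0.0299,0,-0.0248],[0,0,0]],
    [1,[0.0299,0,-0.0248],[0,0,0]],
    [1,[0.0299,0,-0.0248],[0,0,0]],
    [1,[0.0299,0,-0.0248],[0,0,0]],
    [1,[0.0299,0,-0.0248],[0,0,0]],
    [1,[0.0299,0,-0.0248],[0,0,0]],
    [1,[0.0299,0,-0.0248],[0,0,0]],
  ],
)

```text
clock: 1.77
tcp_pos: [0.6241, 0.0265, 0.25]
orientation: [-1.562, 0.193, -0.192]
contact_force: [1.0, -0.1, -0.6]
grip_width: 0.0854
```

Request:
jog_arm(
  motion=[
    [1,[0,0,0],[0,7,0]],
    [1,[0,0,0],[0,7,0]],
    [1,[0,0,0],[0,7,0]],
    [1,[0,0,0],[0,7,0]],
    [1,[0,0,0],[0,7,0]],
    [1,[0,0,0],[0,7,0]],
    [1,[0,0,0],[0,7,0]],
    [1,[0,0,0],[0,7,0]],
    [1,[0,0,0],[0,7,0]],
    [1,[0,0,0],[0,7,0]],
  ],
)

```text
clock: 2.6
tcp_pos: [0.6232, 0.0282, 0.2499]
orientation: [-1.254, 1.138, -1.137]
contact_force: [0.4, 0.7, 0.2]
grip_width: 0.0851
```

Request:
jog_arm(
  motion=[
    [1,[0,0,0],[0,7,0]],
    [1,[0,0,0],[0,7,0]],
    [1,[0,0,0],[0,7,0]],
    [1,[0,0,0],[0,7,0]],
    [1,[0,0,0],[0,7,0]],
    [1,[0,0,0],[0,7,0]],
    [1,[0,0,0],[0,7,0]],
    [1,[0,0,0],[0,0,0]],
    [1,[0,0,0],[0,0,0]],
  ],
)

```text
clock: 3.35
tcp_pos: [0.6233, 0.0283, 0.2498]
orientation: [-0.758, 1.736, -1.736]
contact_force: [0.3, 0.2, -0.9]
grip_width: 0.0851
```

Run:
```python
from h import *
from bench import r
goto([.6235,.027,.25],-44.6)
f=r.grab_frame('wrist');pickle.dump(f,open('w1.pkl','wb'));cv2.imwrite('pics/w1.png',f['image'][:,:,::-1])
P=cloud(f);print(f['xyz'])
m=(abs(P[...,2]-.112)<.006)
k,l,s,c=cv2.connectedComponentsWithStats(m.astype(np.uint8))
for i in range(1,k):
    if s[i,4]<300: continue
    q=P[l==i];print(c[i].round(),s[i,4],q.mean(0).round(4),cv2.minAreaRect((q[:,:2]*1000).astype(np.float32)))
```

```text
t 3.35 p [0.6233 0.0283 0.2498] q [-0.73  0.5   0.83  1.72 -0.41  1.1  -0.52] F [ 0.3  0.2 -0.9] w 0.0851
axes x [-0.68  -0.733  0.001] y [-0.001 -0.001 -1.   ] z [ 0.733 -0.68  -0.   ] yaw z -42.86
shift tool(mm) [ 0.8 -0.2  1. ] turn deg [0.01 1.74 0.06] shift in target axes [ 0.8 -0.2  1.1]
[0.67179445 0.08038479 0.37361822]
[278. 200.] 2733 [0.6251 0.0281 0.1121] ((624.049560546875, 26.684921264648438), (64.15018463134766, 28.049983978271484), 46.27399444580078)
[275. 313.] 2072 [ 0.5535 -0.0454  0.1121] ((551.7835083007812, -47.59938430786133), (64.8800277709961, 27.499208450317383), 46.34846496582031)
```

View pics/w1.png

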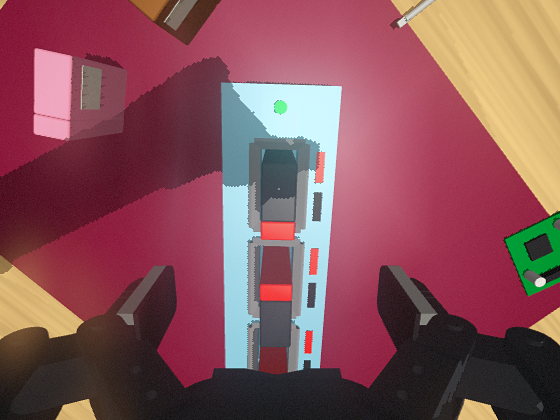

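The wrist view shows the charger running down the image: lamp (280,107), target pack (278,190), its red end (278,230) facing away from the lamp. I'll check the bay centre against the lamp and the deck sides.

Run:
```python
from h import *
f=pickle.load(open('w1.pkl','rb'));P=cloud(f)
print('lamp',P[107,280].round(4))
hsv=cv2.cvtColor(f['image'],cv2.COLOR_RGB2HSV)
b=(abs(P[...,2]-.042)<.005)
L=[];Rr=[]
for v in range(100,350,5):
    u=np.where(b[v,200:370])[0]+200
    L.append(P[v,u.min()][:2]);Rr.append(P[v,u.max()][:2])
for a in(L,Rr):
    a=np.array(a);d=cv2.fitLine((a*1000).astype(np.float32),cv2.DIST_HUBER,0,.01,.01).ravel();print(d, np.degrees(np.arctan2(d[1],d[0])))
    n=np.array([-d[1],d[0]]);print('perp',n@d[2:]/1, n@P[107,280][:2]*1000, n@np.array([624.0,27]))
for name in('w1','top0'):
    f=pickle.load(open(name+'.pkl','rb'));P=cloud(f)
    m=(abs(P[...,2]-.0495)<.003)
    k,l,s,c=cv2.connectedComponentsWithStats(cv2.morphologyEx(m.astype(np.uint8),cv2.MORPH_CLOSE,np.ones((3,3))))
    for i in range(1,k):
        if s[i,4]>60: print(name,c[i].round(),s[i,4],cv2.minAreaRect((P[(l==i)&m][:,:2]*1000).astype(np.float32)))
```

```text
lamp [0.6747 0.0787 0.0456]
[  0.7021054   0.712073  552.2538     31.48107  ] 45.40383
perp -371.142 -425.15703772447574 -425.3767236471176
[  0.7020573   0.7121204 620.5593    -54.470123 ] 45.4077
perp -480.1541 -425.19279328568047 -425.4075910449028
w1 [187.  17.] 120 ((665.8590087890625, 185.91542053222656), (37.51811218261719, 2.064513921737671), 3.7304465770721436)
w1 [102.  99.] 266 ((560.9530029296875, 192.23809814453125), (62.92845153808594, 2.1480374336242676), 35.87478256225586)
w1 [280. 106.] 75 ((675.97607421875, 79.4305419921875), (9.179682731628418, 10.858660697937012), 29.583406448364258)
w1 [278. 177.] 1678 ((622.9830932617188, 25.195148468017578), (93.07395935058594, 57.24326705932617), 45.81490707397461)
w1 [275. 274.] 1266 ((552.2271118164062, -46.00532531738281), (93.77723693847656, 57.68950271606445), 45.32191848754883)
w1 [276. 254.] 70 ((573.4515991210938, -24.741209030151367), (1.4481863975524902, 26.845199584960938), 46.4041748046875)
w1 [251. 344.] 301 ((476.6909484863281, -90.22863006591797), (62.73630142211914, 12.139104843139648), 43.976966857910156)
w1 [295. 347.] 294 ((510.7386779785156, -123.54451751708984), (63.82417678833008, 8.973310470581055), 47.92380142211914)
top0 [300. 184.] 472 ((621.5510864257812, 26.014759063720703), (93.55482482910156, 57.53105163574219), 45.34820556640625)
top0 [341. 223.] 448 ((551.4930419921875, -45.19243240356445), (93.32536315917969, 57.475399017333984), 45.439476013183594)
top0 [387. 263.] 479 ((481.450927734375, -116.27794647216797), (93.28330993652344, 57.53751754760742), 45.424835205078125)
top0 [ 53. 298.] 99 ((442.8010559082031, 424.3526916503906), (65.93661499023438, 23.71780776977539), 13.77916431427002)
```

Request:
jog_arm(
  motion=[
    [1,[0.0006,0,0.0015],[0,1.7,0]],
    [1,[0,0.028,0],[0,0,0]],
    [1,[0,0.028,0],[0,0,0]],
    [1,[0,0.028,0],[0,0,0]],
    [1,[0,0.028,0],[0,0,0]],
    [1,[0,0.02,0],[0,0,0]],
    [1,[0,0.02,0],[0,0,0]],
    [1,[0,0.014,0],[0,0,0]],
    [1,[0,0,0],[0,0,0]],
    [1,[0,0,0],[0,0,0]],
  ],
)

```text
clock: 4.23
tcp_pos: [0.6242, 0.0264, 0.0842]
orientation: [-0.733, 1.758, -1.758]
contact_force: [1.0, 0.2, 0.3]
grip_width: 0.0853
```

Run:
```python
from h import *
from bench import r
goto([.624,.0268,.084],-44.6)
f=r.grab_frame('wrist');pickle.dump(f,open('w2.pkl','wb'));cv2.imwrite('pics/w2.png',f['image'][:,:,::-1])
```

```text
t 4.23 p [0.6242 0.0264 0.0842] q [-0.62  0.7   0.68  1.84 -0.59  0.82 -0.42] F [1.  0.2 0.3] w 0.0853
axes x [-0.705 -0.71   0.001] y [-0.001 -0.    -1.   ] z [ 0.71  -0.705 -0.   ] yaw z -44.79
shift tool(mm) [-0.2  0.2 -0.4] turn deg [ 0.03 -0.19  0.04] shift in target axes [-0.2  0.2 -0.4]
```

View pics/w2.png

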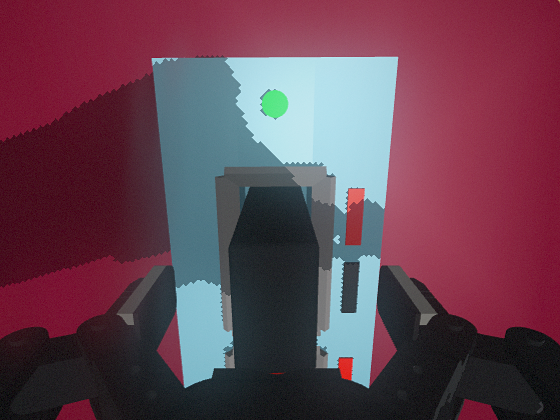

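The pack (face edges at columns 230 and 318) sits centred between the pads (about 150 and 405). I'll close on it.

Request:
jog_arm(
  motion=[
    [0,[0,0,0],[0,0,0]],
    [0,[0,0,0],[0,0,0]],
    [0,[0,0,0],[0,0,0]],
    [0,[0,0,0],[0,0,0]],
    [0,[0,0,0],[0,0,0]],
    [0,[0,0,0],[0,0,0]],
    [0,[0,0,0],[0,0,0]],
    [0,[0,0,0],[0,0,0]],
  ],
  force=60,
)

```text
clock: 4.95
tcp_pos: [0.6246, 0.0268, 0.0849]
orientation: [-0.731, 1.757, -1.757]
contact_force: [-0.9, 0.7, 5.1]
grip_width: 0.0273
```

```bash
python3 -c "
from h import *
st()"
```

```text
t 4.95 p [0.6246 0.0268 0.0849] q [-0.62  0.7   0.68  1.84 -0.59  0.82 -0.42] F [-0.9  0.7  5.1] w 0.0273
axes x [-0.704 -0.71  -0.001] y [ 0.001  0.001 -1.   ] z [ 0.71  -0.704  0.   ] yaw z -44.78
```

Request:
jog_arm(
  motion=[
    [0,[0,-0.005,0],[0,0,0]],
    [0,[0,-0.01,0],[0,0,0]],
    [0,[0,-0.015,0],[0,0,0]],
    [0,[0,-0.02,0],[0,0,0]],
    [0,[0,-0.02,0],[0,0,0]],
    [0,[0,-0.02,0],[0,0,0]],
    [0,[0,-0.015,0],[0,0,0]],
    [0,[0,-0.005,0],[0,0,0]],
    [0,[0,0,0],[0,0,0]],
    [0,[0,0,0],[0,0,0]],
  ],
)

```text
clock: 5.78
tcp_pos: [0.624, 0.0268, 0.1943]
orientation: [-0.732, 1.758, -1.757]
contact_force: [0.1, -0.0, -2.8]
grip_width: 0.0273
```

Run:
```python
from h import *
from bench import r
st()
f=r.grab_frame('scene');pickle.dump(f,open('s2.pkl','wb'));cv2.imwrite('pics/s2.png',f['image'][:,:,::-1])
```

```text
t 5.78 p [0.624  0.0268 0.1943] q [-0.7   0.56  0.79  1.77 -0.47  1.   -0.51] F [ 0.1 -0.  -2.8] w 0.0273
axes x [-0.704 -0.71  -0.   ] y [-0.  0. -1.] z [ 0.71  -0.704 -0.   ] yaw z -44.77
```

View pics/s2.png

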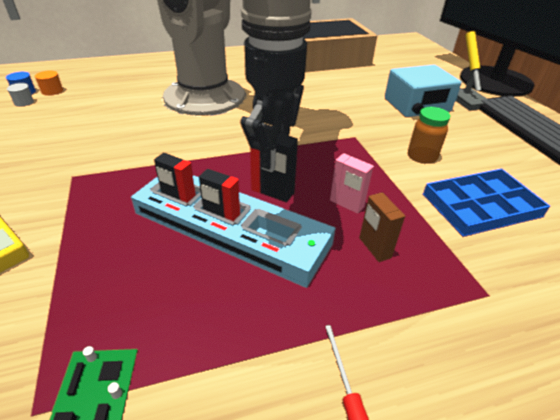

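The pack hangs straight from the gripper at (275,170), and the bay at (272,228) is empty. Now the half turn.

Request:
jog_arm(
  motion=[
    [0,[0,0,0],[0,-3,0]],
    [0,[0,0,0],[0,-5,0]],
    [0,[0,0,0],[0,-7,0]],
    [0,[0,0,0],[0,-7,0]],
    [0,[0,0,0],[0,-7,0]],
    [0,[0,0,0],[0,-7,0]],
    [0,[0,0,0],[0,-7,0]],
    [0,[0,0,0],[0,-7,0]],
    [0,[0,0,0],[0,-7,0]],
    [0,[0,0,0],[0,-7,0]],
  ],
)

```text
clock: 6.67
tcp_pos: [0.6234, 0.0266, 0.1928]
orientation: [-1.353, 0.956, -0.953]
contact_force: [-0.1, 0.4, -2.1]
grip_width: 0.0274
```

```bash
python3 -c "
from h import *
st()"
```

```text
t 6.67 p [0.6234 0.0266 0.1928] q [-0.51  0.49  0.5   1.76 -0.28  0.96  0.45] F [-0.1  0.4 -2.1] w 0.0274
axes x [ 0.335 -0.942 -0.   ] y [-0.003 -0.    -1.   ] z [ 0.942  0.335 -0.003] yaw z 19.55
```

Request:
jog_arm(
  motion=[
    [0,[0,0,0],[0,-7,0]],
    [0,[0,0,0],[0,-7,0]],
    [0,[0,0,0],[0,-7,0]],
    [0,[0,0,0],[0,-7,0]],
    [0,[0,0,0],[0,-7,0]],
    [0,[0,0,0],[0,-7,0]],
    [0,[0,0,0],[0,-7,0]],
    [0,[0,0,0],[0,-7,0]],
    [0,[0,0,0],[0,-7,0]],
    [0,[0,0,0],[0,-7,0]],
  ],
)

```text
clock: 7.5
tcp_pos: [0.6233, 0.0265, 0.1927]
orientation: [-1.571, 0.008, -0.004]
contact_force: [-0.7, -0.5, -2.2]
grip_width: 0.0274
```

Request:
jog_arm(
  motion=[
    [0,[0,0,0],[0,-7,0]],
    [0,[0,0,0],[0,-7,0]],
    [0,[0,0,0],[0,-7,0]],
    [0,[0,0,0],[0,-7,0]],
    [0,[0,0,0],[0,-7,0]],
    [0,[0,0,0],[0,-6,0]],
    [0,[0,0,0],[0,-4,0]],
    [0,[0,0,0],[0,-1,0]],
    [0,[0,0,0],[0,0,0]],
    [0,[0,0,0],[0,0,0]],
  ],
)

```text
clock: 8.33
tcp_pos: [0.6238, 0.0265, 0.1935]
orientation: [-1.481, -0.614, 0.616]
contact_force: [-0.2, -0.3, -2.8]
grip_width: 0.0275
```

Run:
```python
from h import *
from bench import r
goto([.623,.0254,.19],135.4)
for n in('scene','top','wrist'):
    f=r.grab_frame(n);pickle.dump(f,open(n+'3.pkl','wb'));cv2.imwrite(f'pics/{n}3.png',f['image'][:,:,::-1])
```

```text
t 8.33 p [0.6238 0.0265 0.1935] q [-0.17  0.45  0.03  1.74 -0.02  0.95  2.23] F [-0.2 -0.3 -2.8] w 0.0275
axes x [ 0.706  0.708 -0.001] y [-0.001 -0.    -1.   ] z [-0.708  0.706  0.001] yaw z 135.09
shift tool(mm) [-1.3  3.5 -0.2] turn deg [-0.06 -0.31 -0.06] shift in target axes [-1.3  3.5 -0.2]
```

View pics/wrist3.png

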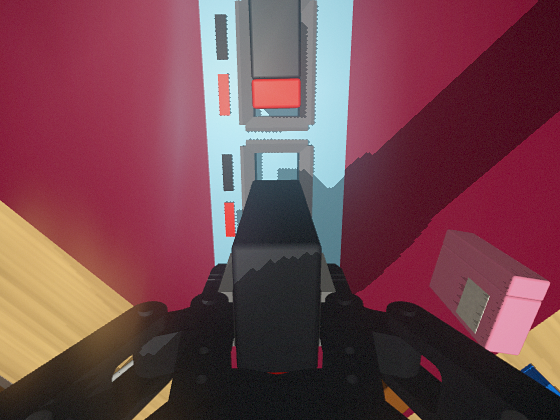

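View pics/scene3.png

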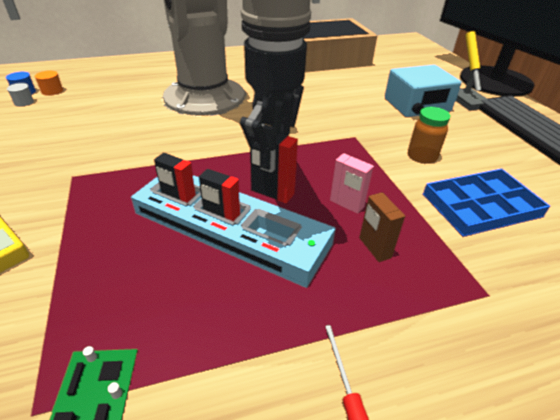

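The pack has been turned: its red end (288,170 in the scene view) now faces the lamp side, like the others. I'll measure where the pack and the bay sit relative to the tool before lowering.

Run:
```python
from h import *
o,M=st();t=o['tcp_pos']
f=pickle.load(open('wrist3.pkl','rb'));P=cloud(f);Q=(P-t)@M
m=(Q[...,0]<-.02)&(Q[...,0]>-.045)&(abs(Q[...,2])<.02)&(Q[...,1]<.09)
q=Q[m];print('end face x',np.percentile(q[:,0],[5,25,50,75,95]).round(4),'z',np.percentile(q[:,2],[1,99]).round(4),'y',np.percentile(q[:,1],[1,99]).round(4))
d=cv2.fitLine((q*1000).astype(np.float32)[::5],cv2.DIST_HUBER,0,.01,.01).ravel();print('face line',d)
lo=q[q[:,1]>.06];hi=q[q[:,1]<.02]
for a in(lo,hi):
    if len(a): print(len(a),np.median(a[:,0]).round(4),np.percentile(a[:,2],[1,99]).round(4))
# bay b ring & target ring from top camera (pack occludes?), wrist
for n in('wrist3','top3','scene3'):
    f=pickle.load(open(n+'.pkl','rb'));P=cloud(f)
    mm=(abs(P[...,2]-.0495)<.003)
    k,l,s,c=cv2.connectedComponentsWithStats(cv2.morphologyEx(mm.astype(np.uint8),cv2.MORPH_CLOSE,np.ones((3,3))))
    for i in range(1,k):
        if s[i,4]>150: print(n,c[i].round(),s[i,4],cv2.minAreaRect((P[(l==i)&mm][:,:2]*1000).astype(np.float32)))
```

```text
t 8.48 p [0.6241 0.0267 0.194 ] q [-0.17  0.45  0.03  1.74 -0.02  0.95  2.23] F [-0.6  0.6 -2.3] w 0.0275
axes x [ 0.705  0.709 -0.   ] y [-0. -0. -1.] z [-0.709  0.705  0.   ] yaw z 135.16
end face x [-0.0327 -0.0325 -0.032  -0.0251 -0.0203] z [-0.0168  0.0167] y [-0.077   0.0659]
face line [-9.2924781e-02  9.9567276e-01  8.4913237e-04 -2.9530260e+01
 -9.1963940e+00 -2.6732010e-01]
187 -0.0325 [-0.0136  0.013 ]
7132 -0.0306 [-0.0172  0.0172]
wrist3 [276.  72.] 3036 ((553.5494995117188, -44.622764587402344), (88.9395980834961, 57.695003509521484), 45.397518157958984)
wrist3 [277. 164.] 1553 ((611.2756958007812, 14.014457702636719), (62.42920684814453, 57.7760124206543), 45.13105010986328)
wrist3 [467. 274.] 396 ((555.3714599609375, 190.7097625732422), (68.02925872802734, 25.137943267822266), 13.394770622253418)
scene3 [45. 75.] 156 ((-136.0806121826172, -425.61004638671875), (60.482521057128906, 58.6097412109375), 80.00333404541016)
scene3 [17. 76.] 165 ((-146.93109130859375, -499.73968505859375), (56.74764633178711, 59.019248962402344), 79.12996673583984)
scene3 [421.  96.] 165 ((239.15505981445312, 548.8636474609375), (189.39913940429688, 94.98621368408203), 50.075164794921875)
scene3 [201. 204.] 566 ((521.2653198242188, -82.73957061767578), (192.11314392089844, 56.190185546875), 47.02002716064453)
scene3 [271. 226.] 377 ((624.183349609375, 24.682632446289062), (93.82913970947266, 57.46063232421875), 45.13742446899414)
```

Pack centre is within 0.5 mm of the tool centre. The bay centre is about 1.5 mm toward −x from it. Lowering in stages.

Request:
jog_arm(
  motion=[
    [0,[-0.0015,0.005,0],[0,-0.3,0]],
    [0,[0,0.015,0],[0,0,0]],
    [0,[0,0.015,0],[0,0,0]],
    [0,[0,0.012,0],[0,0,0]],
    [0,[0,0.01,0],[0,0,0]],
    [0,[0,0.008,0],[0,0,0]],
    [0,[0,0.006,0],[0,0,0]],
    [0,[0,0.006,0],[0,0,0]],
    [0,[0,0,0],[0,0,0]],
  ],
)

```text
clock: 9.23
tcp_pos: [0.6227, 0.0256, 0.1162]
orientation: [-1.48, -0.62, 0.622]
contact_force: [-0.5, -0.4, -3.7]
grip_width: 0.0274
```

Run:
```python
from h import *
from bench import r
goto([.6228,.0253,.085],135.4)
f=r.grab_frame('wrist');pickle.dump(f,open('w4.pkl','wb'));cv2.imwrite('pics/w4.png',f['image'][:,:,::-1])
```

```text
t 9.23 p [0.6227 0.0256 0.1162] q [-0.16  0.54  0.02  1.79 -0.02  0.81  2.24] F [-0.5 -0.4 -3.7] w 0.0274
axes x [ 0.701  0.713 -0.001] y [-0.001 -0.    -1.   ] z [-0.713  0.701  0.001] yaw z 135.52
shift tool(mm) [-0.1 31.2 -0.3] turn deg [-0.05  0.12 -0.07] shift in target axes [-0.1 31.2 -0.3]
```

View pics/w4.png

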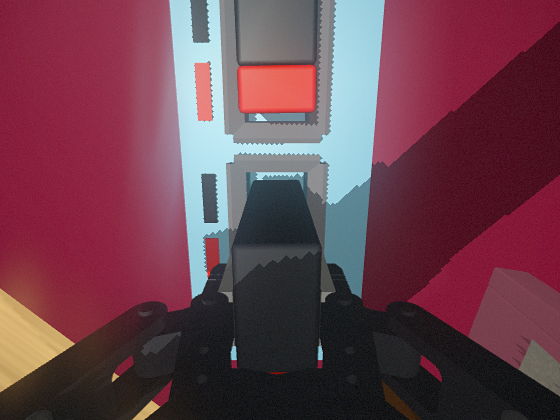

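The pack (lower edge columns 255–302) is centred in the mouth (247–307), and the only force is its weight. Continuing down.

Request:
jog_arm(
  motion=[
    [0,[0,0.005,0],[0,0,0]],
    [0,[0,0.005,0],[0,0,0]],
    [0,[0,0.005,0],[0,0,0]],
    [0,[0,0.004,0],[0,0,0]],
    [0,[0,0.004,0],[0,0,0]],
    [0,[0,0.003,0],[0,0,0]],
    [0,[0,0.002,0],[0,0,0]],
    [0,[0,0,0],[0,0,0]],
    [0,[0,0,0],[0,0,0]],
  ],
)

```text
clock: 10.03
tcp_pos: [0.6232, 0.0256, 0.0892]
orientation: [-1.48, -0.621, 0.621]
contact_force: [-0.2, -0.4, -2.0]
grip_width: 0.0269
```

Request:
jog_arm(
  motion=[
    [0,[0,0.001,0],[0,0,0]],
    [0,[0,0.001,0],[0,0,0]],
    [0,[0,0,0],[0,0,0]],
    [0,[0,0,0],[0,0,0]],
  ],
)

```text
clock: 10.37
tcp_pos: [0.6232, 0.0256, 0.0873]
orientation: [-1.48, -0.621, 0.621]
contact_force: [0.5, -0.1, -1.5]
grip_width: 0.0276
```

Request:
jog_arm(
  motion=[
    [0,[0,0.001,0],[0,0,0]],
    [0,[0,0.0005,0],[0,0,0]],
    [0,[0,0,0],[0,0,0]],
    [0,[0,0,0],[0,0,0]],
  ],
)

```text
clock: 10.7
tcp_pos: [0.6232, 0.0256, 0.0857]
orientation: [-1.48, -0.621, 0.621]
contact_force: [-0.4, 0.1, -2.6]
grip_width: 0.0275
```

Request:
jog_arm(
  motion=[
    [0,[0,0.001,0],[0,0,0]],
    [0,[0,0,0],[0,0,0]],
    [0,[0,0,0],[0,0,0]],
  ],
)

```text
clock: 10.95
tcp_pos: [0.6234, 0.0256, 0.0849]
orientation: [-1.48, -0.621, 0.621]
contact_force: [0.4, -0.2, -2.6]
grip_width: 0.0277
```

Request:
jog_arm(
  motion=[
    [0,[0,0.0007,0],[0,0,0]],
    [0,[0,0,0],[0,0,0]],
    [0,[0,0,0],[0,0,0]],
  ],
)

```text
clock: 11.2
tcp_pos: [0.6235, 0.0256, 0.0849]
orientation: [-1.48, -0.621, 0.62]
contact_force: [-1.9, -0.4, 6.3]
grip_width: 0.0274
```

Request:
jog_arm(
  motion=[
    [0,[0,0.0007,0],[0,0,0]],
    [0,[0,0,0],[0,0,0]],
    [0,[0,0,0],[0,0,0]],
  ],
)

```text
clock: 11.45
tcp_pos: [0.6236, 0.0256, 0.0848]
orientation: [-1.48, -0.621, 0.62]
contact_force: [-3.5, 0.1, 11.0]
grip_width: 0.0275
```

Run:
```python
from h import *
from bench import r
goto([.6228,.0253,.085],135.4)
for n in('top','scene'):
    f=r.grab_frame(n);pickle.dump(f,open(n+'5.pkl','wb'));cv2.imwrite(f'pics/{n}5.png',f['image'][:,:,::-1])
    cv2.imwrite('pics/%s5c.png'%n,cv2.resize(f['image'][120:300,120:360,::-1],None,fx=3,fy=3,interpolation=2))
```

```text
t 11.45 p [0.6236 0.0256 0.0848] q [-0.16  0.58  0.02  1.81 -0.02  0.75  2.24] F [-3.5  0.1 11. ] w 0.0275
axes x [0.701 0.713 0.001] y [ 0.001  0.    -1.   ] z [-0.713  0.701 -0.   ] yaw z 135.51
shift tool(mm) [-0.8 -0.2  0.3] turn deg [0.02 0.11 0.04] shift in target axes [-0.8 -0.2  0.3]
```

View pics/scene5c.png

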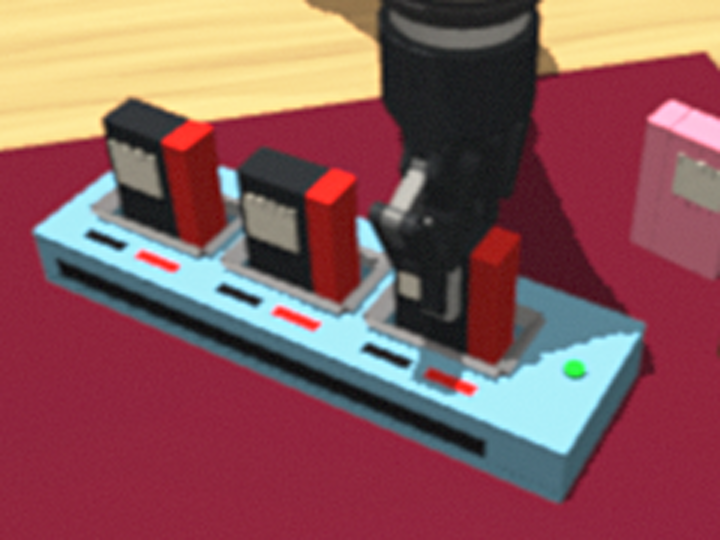

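The pack made contact at the original home height (TCP z 0.085), so it is on the bay floor, red toward the lamp. I'll relax the press and open.

Request:
jog_arm(
  motion=[
    [0,[0,-0.0008,0],[0,0,0]],
    [0,[0,0,0],[0,0,0]],
    [0.5,[0,0,0],[0,0,0]],
    [0.7,[0,0,0],[0,0,0]],
    [1,[0,0,0],[0,0,0]],
    [1,[0,0,0],[0,0,0]],
    [1,[0,0,0],[0,0,0]],
    [1,[0,0,0],[0,0,0]],
    [1,[0,0,0],[0,0,0]],
    [1,[0,0,0],[0,0,0]],
  ],
  force=20,
)

```text
clock: 12.38
tcp_pos: [0.6232, 0.0256, 0.0841]
orientation: [-1.48, -0.621, 0.621]
contact_force: [-0.1, 0.2, 0.9]
grip_width: 0.0854
```

Request:
jog_arm(
  motion=[
    [1,[0,-0.01,0],[0,0,0]],
    [1,[0,-0.02,0],[0,0,0]],
    [1,[0,-0.03,0],[0,0,0]],
    [1,[0,-0.03,0],[0,0,0]],
    [1,[0,-0.03,0],[0,0,0]],
    [1,[0,-0.03,0],[0,0,0]],
    [1,[0,-0.02,0],[0,0,0]],
    [1,[0,0,0],[0,0,0]],
    [1,[0,0,0],[0,0,0]],
  ],
)

```text
clock: 13.13
tcp_pos: [0.6239, 0.0256, 0.2564]
orientation: [-1.481, -0.624, 0.618]
contact_force: [-0.7, -0.6, 0.4]
grip_width: 0.0857
```

Run:
```python
from h import *
from bench import r
o,M=st()
for n in('top','scene','wrist'):
    f=r.grab_frame(n);P=cloud(f);im=f['image'].astype(int)
    cv2.imwrite(f'pics/{n}6.png',f['image'][:,:,::-1])
    if n=='scene':cv2.imwrite('pics/scene6c.png',cv2.resize(f['image'][120:300,120:360,::-1],None,fx=3,fy=3,interpolation=2))
    m=(abs(P[...,2]-.112)<.005)
    k,l,s,c=cv2.connectedComponentsWithStats(m.astype(np.uint8))
    for i in range(1,k):
        if s[i,4]<100: continue
        q=P[l==i]; rc=cv2.minAreaRect((q[:,:2]*1000).astype(np.float32))
        print(n,c[i].round(),s[i,4],q.mean(0).round(4),'z',np.percentile(q[:,2],[5,95]).round(4),rc)
```

```text
t 13.13 p [0.6239 0.0256 0.2564] q [-0.17  0.39  0.04  1.68 -0.02  1.07  2.24] F [-0.7 -0.6  0.4] w 0.0857
axes x [0.701 0.713 0.003] y [ 0.004  0.001 -1.   ] z [-0.713  0.701 -0.002] yaw z 135.51
top [309. 177.] 401 [0.6118 0.0182 0.1117] z [0.1096 0.1134] ((613.2684326171875, 16.760467529296875), (38.35313415527344, 28.13962173461914), 43.943634033203125)
top [ 14. 308.] 1239 [0.4373 0.4411 0.1102] z [0.1084 0.1119] ((437.61474609375, 439.21923828125), (61.63111877441406, 45.853904724121094), 3.3265905380249023)
scene [200.  64.] 194 [ 0.0555 -0.0058  0.1121] z [0.1078 0.1164] ((38.986297607421875, -3.8045578002929688), (136.1112060546875, 65.29464721679688), 84.58138275146484)
scene [435. 113.] 292 [0.4404 0.4468 0.1082] z [0.1072 0.1094] ((439.1654357910156, 446.5125427246094), (59.868778228759766, 62.92082214355469), 85.12886810302734)
scene [172. 161.] 375 [ 0.4854 -0.1171  0.1107] z [0.1081 0.1121] ((482.6634216308594, -117.68515014648438), (65.57215118408203, 29.090078353881836), 43.841949462890625)
scene [218. 179.] 438 [ 0.5554 -0.0479  0.1106] z [0.1078 0.112 ] ((553.0630493164062, -47.19599533081055), (64.07217407226562, 29.81238555908203), 45.50185012817383)
scene [271. 198.] 509 [0.6273 0.0249 0.1107] z [0.1086 0.1121] ((625.3851318359375, 25.115856170654297), (63.730831146240234, 29.502233505249023), 46.4591064453125)
wrist [276.  62.] 3673 [ 0.5504 -0.0483  0.1121] z [0.1108 0.1134] ((551.1233520507812, -47.739627838134766), (63.57307434082031, 27.925107955932617), 46.345611572265625)
wrist [275. 200.] 2648 [0.6223 0.0239 0.1121] z [0.1109 0.1133] ((623.1991577148438, 24.651397705078125), (63.51335906982422, 27.590600967407227), 46.187034606933594)
```

View pics/scene6c.png

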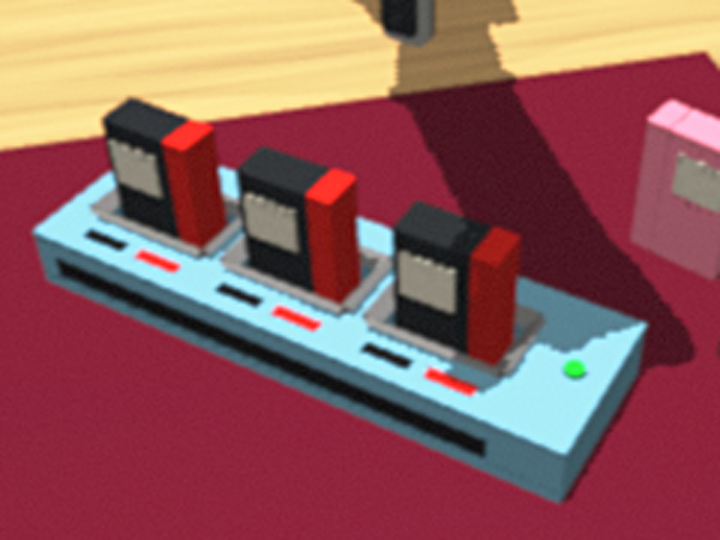

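View pics/wrist6.png

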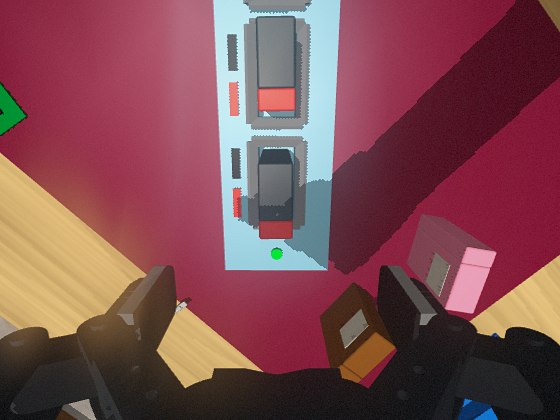

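All three packs stand at the same top height (0.112) and all red ends face the lamp (wrist view: red at (277,230), lamp at (277,253)). The gripper is well clear, so I'm handing in.

```bash
python3 -c "
from bench import r
print(r.hand_in())"
```

```text
the job is handed in; nothing more can be done
None
```

I pulled out the reversed pack (the one nearest the lamp), turned it 180° and lowered it back into the same bay until it touched the floor. I then let go and raised the gripper clear. The job was handed in at about 13.3 s.

- **Final checks:** The pack stands upright with its top at z 0.112, matching the pack in the next bay in the wrist view. It touched down at the same height it was gripped at, and its red end now faces the lamp like the others. The other two packs did not measurably move.
- **Forces:** The highest contact force I saw was about 11 N, as the pack reached the floor.
- **Disagreements:** The scene camera read positions about 2 mm away from the wrist camera, which is within its calibration. In the last top view the arm blocked part of the charger, so that view only showed part of the pack. I relied on the wrist and scene views instead.

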